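Find the key that opens the class finds box

ROBOT

A 6-joint arm with a two-finger parallel gripper is mounted at the origin on the work surface. World frame = base frame: x ahead of the robot, y to its left, z up, the work surface at z = 0. Lengths are in m, angles in rad, forces in N, time in s.
With the tool pointing down it reaches from about 0.25 to 0.725 m from the base axis. Payload 4 kg.
Tool frame: the origin (TCP) lies midway between the tips of the shut fingers; the grasp point (between the pads) lies 19 mm behind it; z points along the fingers, x is the direction in which the jaws open and shut, and the axes are right-handed (so a half turn about z gives the same grasp; the last joint's range is limited). The gripper opens to 85 mm and grips with 20 to 120 N. Pads are 22 mm wide; open, the fingers measure 114 mm over their backs; the gripper's body (76 mm by 85 mm) begins 54 mm behind the grasp point. The pads swing forward as they close: fully open they stand 13 mm farther back than shut.
Start: joints at [1.31, 0.241, 0.005, 1.335, 0, 1.571], TCP at [0.129, 0.483, 0.231] pointing down, gripper open.
Joint ranges: [-2.72, 2.72], [-1.05, 1.87], [-1.09, 1.28], [-1.99, 2.15], [-1.42, 1.44], [-3.14, 3.14]. Speed limits (rad/s): [2.79, 2.79, 3.14, 3.14, 3.14, 3.14].

INTERFACE

Orientations are given as a unit quaternion [x, y, z, w].
In Python, from workcell import bot, vision, ticket gives the robot as it stands.
- The arm moves only by the tool play_rows, never from a script. Its argument "deltas" is one flat list of numbers, 5 for each row, row after row: the opening, from 0 (shut) to 1 (fully open), then the shift along the tool's x, y, z in units of 60 mm (1.0 is 60 mm), then the turn about the tool's z in degrees. A call has 1 to 12 rows; each row shifts and turns the pose as measured when the row begins, along the tool's axes as they then stand; what a row does not reach is not made up. A row lasts 1/8 s, in which the tool goes at most 62.5 mm and 10.7 degrees, less where a joint would pass 70% of its speed; a pose out of reach is approached as far as the arm can. A call is refused whole if a number of a shift passes 1 or a number of a turn 10.7, either way. A call with a gripper value outside its range is refused whole. The fingers move at their own pace and stop on an object; the grip force is fixed at half the most. Time passes only in rows, so rows that do not move let the fingers close. It gives the time, the measured TCP pose, the force and the opening at its end, in the units of the state.
- bot.get_obs(): the state, without advancing time (a new reading comes with each control period).
- vision.camera(name): name is "side" or "top" or "wrist"; returns a dict with "color" (480x640x3 uint8, blue, green, red), "intrinsics" (3x3 intrinsics, pixels), "k1" (the pictures are not rectified: a ray, as slopes to the right and down, at radius r is drawn at 1 + k1 r^2 times it, then the intrinsics apply), "rvec" (rotation vector, rad) and "tvec" (3), from world to camera coordinates, as OpenCV has them. Camera axes: x right, y down, z forward; pixel columns grow to the right and rows downward; lengths in m; the calibration is good to about 2 mm. A picture is of the moment at which its call begins. There is no depth.
- ticket.job_done(): hands the job in, once; it reports no verdict.
The state is a dict: "clock": time; "joint_pos": joint angles; "joint_vel": joint speeds; "tau": joint torques, N m; "eef_pos": TCP position; "tool_rot": TCP orientation; "ft_force": force on the tool from outside, world axes, zero at the start; "ft_torque": the same for the moment, N m; "grip_width": finger opening in m.
Only numpy, scipy, OpenCV 4.12 (cv2) and the standard library are available. Lean on these libraries where they do the work, as an engineer would, in place of code of your own. Each camera call takes 0.05 s, during which the arm holds its last target. There are 200 camera calls.

TASK

One of the three keys on the key stand works the lock of the finds box; you cannot see which, so try them. Leave the one that works in the lock, fully in and turned clockwise as far as it goes, with the other two standing on pegs of the stand (any peg), and leave the other things on the table where they are.

Things in the scene. Friction and masses are not known exactly. Their poses are not given: they have to be found in the camera images.
- key_a: plain steel barrel key, upright, 85 mm tall; origin: centre of its lower end, z up. Barrel 16 mm across, hollow from below (bore 10 mm, 46 mm deep). Flat bow (grip) on top: 32 mm along x, 10 mm thick along y, from 51 to 85 mm up, on the axis. The bit, 5 mm thick, points to +x, 20 mm from the axis; this key's tooth lies 10 to 26 mm up. No pose while the fingers hold it
- key_b: a key like key_a, but its bit has two teeth with a gap between: 2 to 10 mm and 18 to 26 mm above the lower end
- key_c: a key like key_a, but its tooth lies 2 to 18 mm above the lower end
- finds_box: fixed plywood box, 220 (x) x 170 (y) x 62 mm, origin under its centre, the lock in the middle of its lid in a 70 mm square metal plate. A steel bolt lies on the lid 45 to 95 mm to the +y side of the lock, 8 mm high under 11 mm staples; it is drawn up to 20 mm towards the lock as the lock turns, and so shows how far that has turned
- keyhole (a point): the lock axis at the top face of the lock plate, 62 mm above the table; axes of the box, z up. A 19 mm square opening about the axis, with a slot 9 mm wide for the bit along +x, out to 22.5 mm. A fixed steel post, 7 mm across with a pointed tip, stands in its middle and rises 10 mm above the plate: the key's barrel slides over it, with the key's +x along this +x
- lock_floor (a point): floor inside the lock, on its axis, 32 mm below the keyhole: a key is home when its lower end stands here. Every key goes home, then turns clockwise seen from above: a wrong one is blocked by a hidden ward at 0.65 to 0.8 rad, the right one turns with light friction (0.03 N m) to a stop at 1.4 to 1.5 rad and stays. A key comes out only if turned back to 0 (a stop there too). The right key changes from start to start
- peg_left (a point): foot of the left (+y side) peg of the key stand, on the board's top face, 14 mm above the table; z up. The stand is a fixed wooden board 90 x 260 x 14 mm with three steel pegs 85 mm apart in a row along its y; a peg is 6 mm across, 20 mm tall, its tip pointed, and a key slipped over it stands on the board. At the start each peg has one key, in any order
- peg_middle (a point): foot of the middle peg of the key stand, like the left one
- peg_right (a point): foot of the right (-y side) peg, like the left one
- brush: bystander: a paint brush 190 mm long lying along its x, handle to -x; origin under its middle
- magnifier: bystander: a magnifying glass lying flat, lens 68 mm across centred on the origin, handle along its -x out to 124 mm
- ammonite: bystander: a ribbed plaster fossil disc, 72 mm across, 19 mm high; origin under its centre
- urchin: bystander: a smaller grey fossil disc, 52 mm across, 19 mm high; origin under its centre
- glue_jar: bystander: a white jar 56 mm across, 75 mm tall; origin under its centre
- eraser: bystander: a rubber 45 x 22 x 13 mm; origin under its centre

How it is judged:
At the end, for the whole second after the job is handed in: One key is in the lock (6 mm of its axis, lower end 26 mm or more below the plate), turned at least 1.15 rad from the way it went in; the other two stand on pegs (6 mm sideways, under 5 mm above the board). All upright within 0.15 rad and at rest (((horizontal distance between key_a and keyhole below 0.006 m and z of key_a in the frame of keyhole below -0.026 m and angle between the x axis of key_a and the x axis of keyhole, either way round above 1.15 rad and angle between key_a's own z axis and vertical below 0.15 rad) or (horizontal distance between key_b and keyhole below 0.006 m and z of key_b in the frame of keyhole below -0.026 m and angle between the x axis of key_b and the x axis of keyhole, either way round above 1.15 rad and angle between key_b's own z axis and vertical below 0.15 rad) or (horizontal distance between key_c and keyhole below 0.006 m and z of key_c in the frame of keyhole below -0.026 m and angle between the x axis of key_c and the x axis of keyhole, either way round above 1.15 rad and angle between key_c's own z axis and vertical below 0.15 rad)) and ((horizontal distance between key_a and keyhole below 0.006 m and z of key_a in the frame of keyhole below -0.026 m and angle between the x axis of key_a and the x axis of keyhole, either way round above 1.15 rad and angle between key_a's own z axis and vertical below 0.15 rad) or (angle between key_a's own z axis and vertical below 0.15 rad and ((horizontal distance between key_a and peg_left below 0.006 m and z of key_a in the frame of peg_left below 0.005 m) or (horizontal distance between key_a and peg_middle below 0.006 m and z of key_a in the frame of peg_middle below 0.005 m) or (horizontal distance between key_a and peg_right below 0.006 m and z of key_a in the frame of peg_right below 0.005 m)))) and ((horizontal distance between key_b and keyhole below 0.006 m and z of key_b in the frame of keyhole below -0.026 m and angle between the x axis of key_b and the x axis of keyhole, either way round above 1.15 rad and angle between key_b's own z axis and vertical below 0.15 rad) or (angle between key_b's own z axis and vertical below 0.15 rad and ((horizontal distance between key_b and peg_left below 0.006 m and z of key_b in the frame of peg_left below 0.005 m) or (horizontal distance between key_b and peg_middle below 0.006 m and z of key_b in the frame of peg_middle below 0.005 m) or (horizontal distance between key_b and peg_right below 0.006 m and z of key_b in the frame of peg_right below 0.005 m)))) and ((horizontal distance between key_c and keyhole below 0.006 m and z of key_c in the frame of keyhole below -0.026 m and angle between the x axis of key_c and the x axis of keyhole, either way round above 1.15 rad and angle between key_c's own z axis and vertical below 0.15 rad) or (angle between key_c's own z axis and vertical below 0.15 rad and ((horizontal distance between key_c and peg_left below 0.006 m and z of key_c in the frame of peg_left below 0.005 m) or (horizontal distance between key_c and peg_middle below 0.006 m and z of key_c in the frame of peg_middle below 0.005 m) or (horizontal distance between key_c and peg_right below 0.006 m and z of key_c in the frame of peg_right below 0.005 m)))) and linear speed of each of key_a, key_b, key_c below 0.02 m/s); the robot touches nothing.
It fails at once if a bystander (brush, magnifier, fossils, jar, rubber) is moved more than 30 mm (distance of any of brush, magnifier, ammonite, urchin, glue_jar, eraser from where it was at the start of the episode above 0.03 m).
It also fails if it takes over 72 s, if anything falls off the work surface, if the arm or the gripper's body presses on something with over 40 N, if the wrist force passes 120 N, or if a joint passes its speed limit or range.

## Working session

There is one attempt and no reset: what is moved stays moved. The work goes in short steps, Python scripts to look and compute and a tool call to move; the robot and the scene stay as the last step left them, time stands still between calls to the robot, and variables do not carry over. Pictures are saved under pics/ and viewed, about 8 in all and at most 12, crops included, and the job is handed in when it is done.

Besides the shell and the picture viewer there is one more tool, called after "Request:" by a JSON object that holds its "fn" and its "kwargs", one argument or row to a line. play_rows: Moves the arm, as the interface text tells. Its arguments: {"type":"object","properties":{"deltas":{"type":"array"}},"required":["deltas"]}

```bash
mkdir -p pics; ls; cat > h.py <<'E'
import numpy as np, cv2
from workcell import bot, vision, ticket
from scipy.spatial.transform import Rotation as R
def cam(n):
    c=vision.camera(n); return c
def proj(c,P):
    P=np.atleast_2d(P).astype(float); M=cv2.Rodrigues(np.array(c['rvec'],float))[0]
    q=P@M.T+np.array(c['tvec']).ravel(); s=q[:,:2]/q[:,2:]
    s=s*(1+c['k1']*(s**2).sum(1,keepdims=True)); K=np.array(c['intrinsics'])
    return s@K[:2,:2].T+K[:2,2]
def unproj(c,uv,z):
    K=np.array(c['intrinsics']); uv=np.atleast_2d(uv).astype(float)
    d=(uv-K[:2,2])/np.array([K[0,0],K[1,1]]); s=d.copy()
    for _ in range(20): s=d/(1+c['k1']*(s**2).sum(1,keepdims=True))
    M=cv2.Rodrigues(np.array(c['rvec'],float))[0]; t=np.array(c['tvec']).ravel()
    o=-M.T@t; r=np.c_[s,np.ones(len(s))]@M
    return o+r*((z-o[2])/r[:,2])[:,None]
def save(c,name,box=None,f=1):
    im=c['color']
    if box: im=im[box[1]:box[3],box[0]:box[2]]
    cv2.imwrite('pics/'+name,cv2.resize(im,None,fx=f,fy=f,interpolation=cv2.INTER_CUBIC))
def st():
    o=bot.get_obs(); r=R.from_quat(o['tool_rot']).as_matrix()
    print(round(o['clock'],2),np.round(o['eef_pos'],4),'toolx',np.round(r[:,0],3),'z',np.round(r[:,2],3),'F',np.round(o['ft_force'],1),'T',np.round(o['ft_torque'],2),'w',o['grip_width'],'j',np.round(o['joint_pos'],3))
E
python3 - <<'E'
from h import *
import pickle
D={n:cam(n) for n in('top','side')}
pickle.dump(D,open('d.pkl','wb'))
for n in D:
    save(D[n],n+'0.png',None,1.25); c=D[n]
    M=cv2.Rodrigues(np.array(c['rvec'],float))[0]; print(n,-M.T@np.array(c['tvec']).ravel(),c['intrinsics'],c['k1'])
st()
E
```

```text
pics
top [0.45531417 0.05668062 1.03933428] [[513.70265623   0.         314.77723053]
 [  0.         513.70265623 243.12499062]
 [  0.           0.           1.        ]] -0.10795033820049835
side [ 0.17621855 -0.59320894  0.54288703] [[518.75264041   0.         320.60354908]
 [  0.         518.75264041 244.58940314]
 [  0.           0.           1.        ]] -0.009777790209954689
0.1 [0.1288 0.4825 0.2305] toolx [ 0.258  0.966 -0.002] z [-0.    -0.002 -1.   ] F [ 0.1  0.2 -0.2] T [-0.03  0.   -0.02] w 0.08528668594500628 j [ 1.31   0.241  0.004  1.335 -0.     1.571]
```

View pics/top0.png

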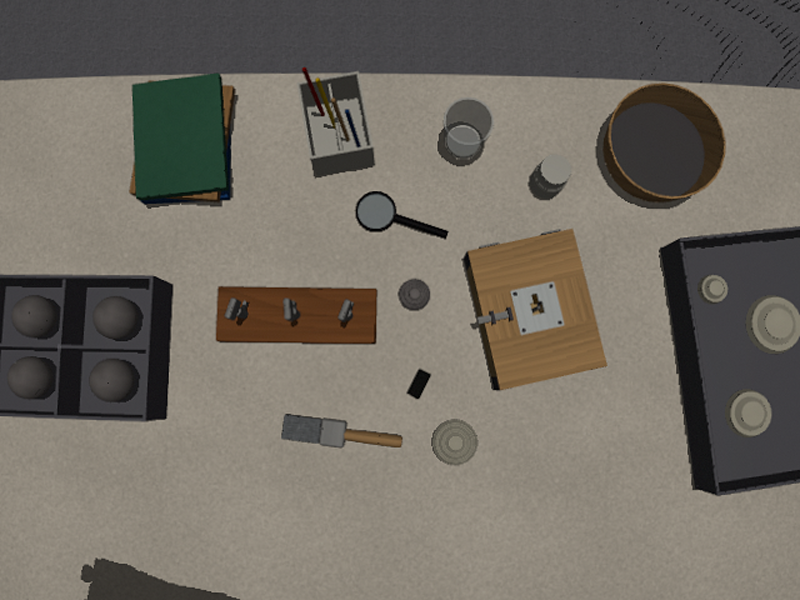

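View pics/side0.png

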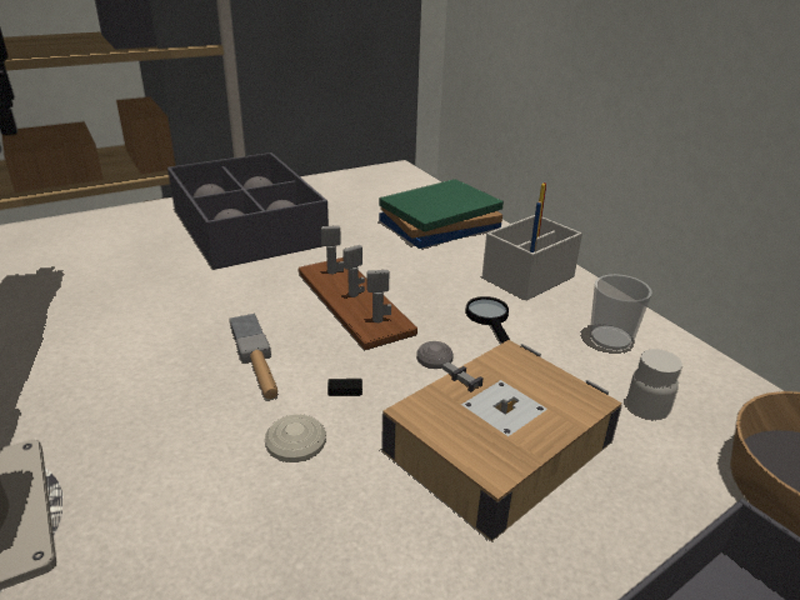

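```bash
python3 - <<'E'
import pickle; from h import *
D=pickle.load(open('d.pkl','rb'))
def crop(n,x0,y0,w,h,f): return cv2.resize(D[n]['color'][y0:y0+h,x0:x0+w],None,fx=f,fy=f,interpolation=cv2.INTER_CUBIC)
out=np.zeros((600,800,3),np.uint8)
a=crop('top',170,224,133,56,6); out[:336,:798]=a      # 6x origin 170,224
b=crop('top',370,180,120,132,2); out[336:600,:240]=b
b=crop('side',235,170,110,110,2.4); out[336:600,240:504]=b
b=crop('top',405,222,50,44,6); out[336:600,500:800]=b  # 6x origin 405,222
cv2.imwrite('pics/z1.png',out)
E
```

```text
(no output)
```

View pics/z1.png

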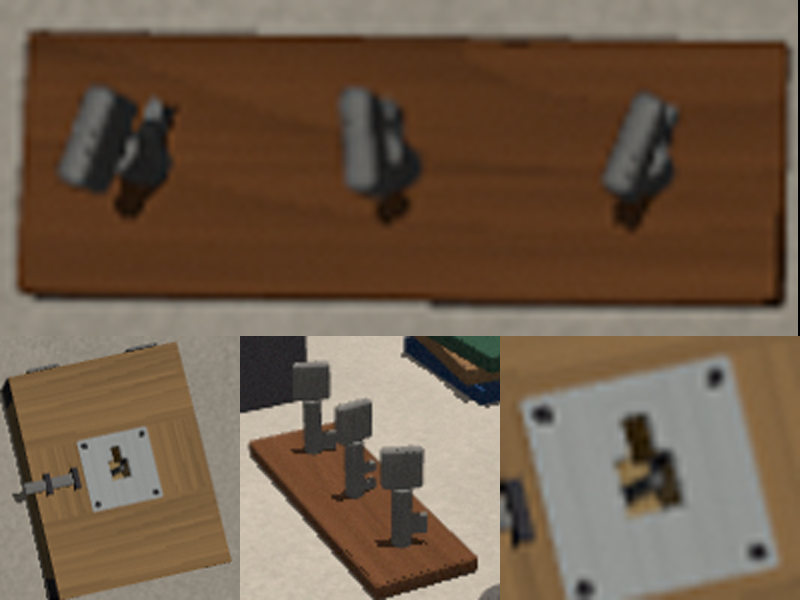

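```bash
python3 - <<'E'
import pickle; from h import *
D=pickle.load(open('d.pkl','rb')); c=D['top']
f=lambda pts,o:(np.array(pts)+.5)/6-.5+np.array(o)
s=unproj(c,f(np.array([(543,414),(714,377),(758,551),(585,588)])-[500,336],[405,222]),.062)
print('screws',s.round(4).tolist(),'ctr',s.mean(0)); d=s[0]-s[3]+s[1]-s[2]; print('box yaw',np.arctan2(d[1],d[0])); 
print('edges',[np.linalg.norm(s[i]-s[i-1]).round(4) for i in range(4)])
b=unproj(c,f([(28,33),(788,42),(782,303),(18,292)],[170,224]),.014)
print('board',b.round(4).tolist(),[np.linalg.norm(b[i]-b[i-1]).round(4) for i in range(4)])
d=b[0]-b[3]+b[1]-b[2]; ctr=b.mean(0); yw=np.arctan2(d[1],d[0]); print('ctr',ctr,'yaw',yw)
for k in(1,0,-1):
    p=ctr+k*.085*np.array([-np.sin(yw),np.cos(yw),0]); print(k,p)
    q=proj(c,p+[0,0,.085]); print('  bow top at 6x px',((q-[170,224]+.5)*6-.5))
E
```

```text
screws [[0.5918, -0.1249, 0.062], [0.6046, -0.1806, 0.062], [0.5484, -0.1939, 0.062], [0.5359, -0.1378, 0.062]] ctr [ 0.57017092 -0.15928612  0.062     ]
box yaw 0.23089008970404581
edges [np.float64(0.0574), np.float64(0.0572), np.float64(0.0577), np.float64(0.0574)]
board [[0.6039, 0.3484, 0.014], [0.6038, 0.0903, 0.014], [0.516, 0.0908, 0.014], [0.5159, 0.3479, 0.014]] [np.float64(0.0879), np.float64(0.2582), np.float64(0.0878), np.float64(0.2571)]
ctr [0.55989973 0.21935687 0.014     ] yaw -0.000278591451107439
1 [0.55992341 0.30435687 0.014     ]
  bow top at 6x px [[ 86.46071359 134.7982057 ]]
0 [0.55989973 0.21935687 0.014     ]
  bow top at 6x px [[358.6784712 138.3790951]]
-1 [0.55987605 0.13435687 0.014     ]
  bow top at 6x px [[633.82598302 141.94920967]]
```

Request:
{"fn": "play_rows", "kwargs": {
  "deltas": [0.6, -0.375, 0.843, 0.08, 0.3, 0.6, -0.375, 0.843, 0.08, 0.3, 0.6, -0.375, 0.843, 0.08, 0.3, 0.6, -0.375, 0.843, 0.08, 0.3, 0.6, -0.375, 0.843, 0.08, 0.3, 0.6, -0.375, 0.843, 0.08, 0.3, 0.6, -0.375, 0.843, 0.08, 0.3, 0.6, -0.375, 0.843, 0.08, 0, 0.6, -0.375, 0.843, 0.08, 0, 0.6, -0.375, 0.843, 0.08, 0, 0.6, 0, 0, 0, 0]
}}

```text
clock: 1.48
eef_pos: [0.5632, 0.115, 0.1755]
tool_rot: [0.803, 0.596, -0.004, -0.0]
ft_force: [-0.6, 1.1, 0.6]
grip_width: 0.0513
```

```bash
cat > w.py <<'E'
import sys,pickle; from h import *
c=cam('wrist'); pickle.dump(c,open('w.pkl','wb')); save(c,sys.argv[1]); st()
M=cv2.Rodrigues(np.array(c['rvec'],float))[0]; print('cam',-M.T@np.array(c['tvec']).ravel())
E
python3 w.py w1.png
```

```text
1.52 [0.5617 0.1162 0.1758] toolx [ 0.288  0.958 -0.005] z [-0.007 -0.003 -1.   ] F [-0.5  0.7 -0.9] T [ 0.03  0.03 -0.07] w 0.05138202621735666 j [ 0.205  0.42   0.114  1.272 -0.002  0.497]
cam [0.49627725 0.13514184 0.31844524]
```

View pics/w1.png

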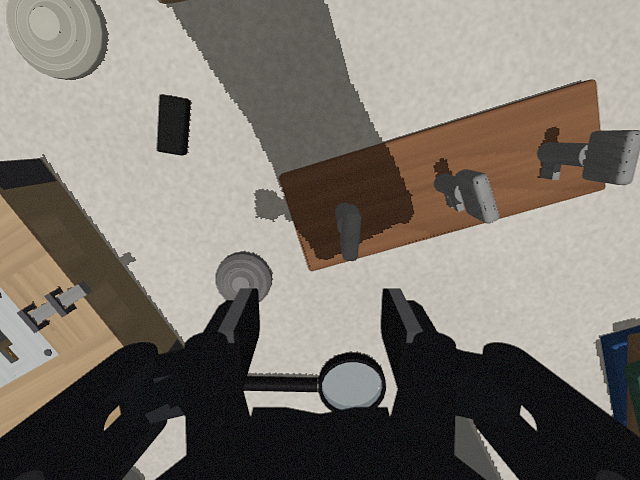

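```bash
cat > ov.py <<'E'
import pickle; from h import *
def bow(p,yaw,z0=.065,z1=.099):
    r=R.from_euler('z',yaw).as_matrix(); return [np.array([p[0],p[1],z])+r@[sx*.016,sy*.005,0] for z in(z0,z1) for sx,sy in((1,1),(1,-1),(-1,-1),(-1,1))]
def draw(c,items,box,f,name):
    im=cv2.resize(c['color'][box[1]:box[3],box[0]:box[2]],None,fx=f,fy=f,interpolation=cv2.INTER_CUBIC)
    for P in items:
        q=((proj(c,P)-box[:2]+.5)*f-.5)
        for a,b in [(4,5),(5,6),(6,7),(7,4)]+[(0,1),(1,2),(2,3),(3,0)]:
            cv2.line(im,tuple(int(v) for v in q[a].round()),tuple(int(v) for v in q[b].round()),(0,255,0) if a>3 else (255,0,255),1)
    cv2.imwrite('pics/'+name,im)
E
python3 - <<'E'
from ov import *
c=pickle.load(open('w.pkl','rb')); D=pickle.load(open('d.pkl','rb'))
K=[bow((.56,.1344),-.3),bow((.56,.2194),.12),bow((.56,.3044),-.24)]
draw(c,K,(310,110,640,290),2.4,'o1.png')
draw(D['top'],K,(170,230,302,268),6,'o2.png')
a=cv2.imread('pics/o1.png');b=cv2.imread('pics/o2.png'); o=np.zeros((432+b.shape[0]-90,800,3),np.uint8)
o[:432,:792]=a; o[432:,:792]=b[:-90]; o=o[:600]; cv2.imwrite('pics/o3.png',o)
E
```

```text
(no output)
```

View pics/o3.png

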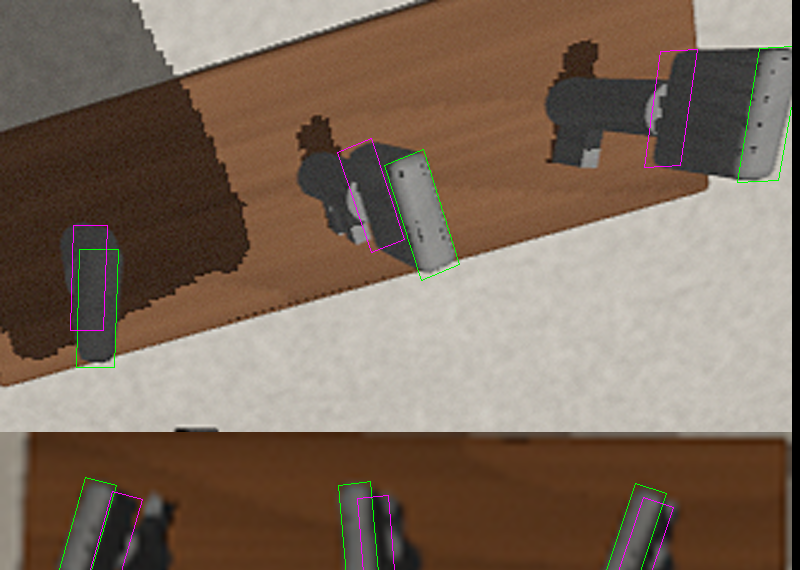

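Request:
{"fn": "play_rows", "kwargs": {
  "deltas": [0.6, 0.14, -0.058, 0.2, 0.3, 0.6, 0.14, -0.057, 0.2, 0.2, 0.6, 0, 0, 0.2, 0, 0.6, 0, 0, 0.2, 0, 0.6, 0, 0, 0, 0]
}}

```text
clock: 2.15
eef_pos: [0.5551, 0.1393, 0.1236]
tool_rot: [0.803, 0.596, -0.005, -0.002]
ft_force: [0.6, -0.2, 0.6]
grip_width: 0.0514
```

```bash
python3 -c "from h import *;st()"
```

```text
2.15 [0.5551 0.1393 0.1236] toolx [ 0.29   0.957 -0.006] z [-0.011 -0.003 -1.   ] F [ 0.6 -0.2  0.6] T [-0.01 -0.01 -0.01] w 0.0513693512757797 j [ 2.460e-01  4.570e-01  2.900e-02  1.155e+00 -1.000e-03  5.400e-01]
```

Request:
{"fn": "play_rows", "kwargs": {
  "deltas": [0.6, -0.05, 0.1, 0.2, 0.2, 0.6, 0, 0, 0.2, 0, 0.6, 0, 0, 0.2, 0, 0.6, 0, 0, 0.2, 0, 0.6, 0, 0, 0, 0, 0.6, 0, 0, 0, 0]
}}

```text
clock: 2.9
eef_pos: [0.5603, 0.1336, 0.0723]
tool_rot: [0.805, 0.594, -0.005, -0.002]
ft_force: [0.2, -0.2, 0.3]
grip_width: 0.051
```

```bash
python3 -c "from h import *;st()"
```

```text
2.9 [0.5603 0.1336 0.0723] toolx [ 0.295  0.956 -0.006] z [-0.011 -0.003 -1.   ] F [ 0.2 -0.2  0.3] T [-0.01 -0.03 -0.03] w 0.0509880626578412 j [ 2.340e-01  5.090e-01 -3.000e-02  1.042e+00 -1.000e-03  5.340e-01]
```

Request:
{"fn": "play_rows", "kwargs": {
  "deltas": [0.6, 0, 0.0, 0.15, 0, 0.6, 0, 0, 0, 0, 0, 0, 0, 0, 0, 0, 0, 0, 0, 0, 0, 0, 0, 0, 0, 0, 0, 0, 0, 0, 0, 0, 0, 0, 0]
}}

```text
clock: 3.78
eef_pos: [0.5617, 0.1343, 0.0645]
tool_rot: [0.804, 0.594, -0.003, -0.001]
ft_force: [-0.4, 0.1, 0.2]
grip_width: 0.0092
```

```bash
python3 -c "from h import *;st()"
```

```text
3.77 [0.5617 0.1343 0.0645] toolx [ 0.294  0.956 -0.004] z [-0.006 -0.002 -1.   ] F [-0.4  0.1  0.2] T [ 0.09 -0.13 -0.02] w 0.009164764915733382 j [ 2.350e-01  5.170e-01 -4.000e-02  1.021e+00 -1.000e-03  5.340e-01]
```

Request:
{"fn": "play_rows", "kwargs": {
  "deltas": [0, 0, 0, -0.4, 0, 0, 0, 0, -0.5, 0, 0, 0, 0, -0.3, -10, 0, 0, 0, -0.3, -10, 0, 0, 0, -0.1, -10, 0, -0.7, -0.14, 0, 0, 0, -0.8, -0.163, 0, 0, 0, -0.8, -0.163, 0, 0, 0, -0.8, -0.163, 0, 0, 0, -0.8, -0.163, 0, 0, 0, -0.6, -0.12, 0, 0, 0, 0, 0, 0, 0]
}}

```text
clock: 5.28
eef_pos: [0.5704, -0.1499, 0.1586]
tool_rot: [0.615, 0.788, -0.008, -0.006]
ft_force: [0.1, 1.0, -0.8]
grip_width: 0.0094
```

```bash
python3 -c "from h import *;st()"
```

```text
5.28 [ 0.5704 -0.1499  0.1586] toolx [-0.243  0.97  -0.002] z [-0.019 -0.006 -1.   ] F [ 0.1  1.  -0.8] T [ 0.09 -0.02 -0.01] w 0.009388045992636722 j [-0.251  0.469  0.145  1.263 -0.011 -0.496]
```

Request:
{"fn": "play_rows", "kwargs": {
  "deltas": [0, -0.15, -0.04, 0.15, 0.8, 0, 0, 0, 0.15, 0, 0, 0, 0, 0, 0, 0, 0, 0, 0, 0]
}}

```text
clock: 5.78
eef_pos: [0.5687, -0.1571, 0.1379]
tool_rot: [0.62, 0.785, -0.009, -0.008]
ft_force: [0.3, 0.6, -0.7]
grip_width: 0.0094
```

```bash
python3 w.py w2.png; python3 - <<'E'
import pickle; from h import *
c=pickle.load(open('w.pkl','rb'))
r=R.from_euler('z',.2309).as_matrix(); k=np.array([.5702,-.1593,0])
for n,P in dict(plate=[r@[x*.035,y*.035,.062]+k for x,y in((1,1),(1,-1),(-1,-1),(-1,1))],post=[k+[0,0,.072],k+[0,0,.062]],slot=[k+r@[.0225,0,.062]]).items(): print(n,proj(c,P).round(0).tolist())
E
```

```text
5.83 [ 0.5686 -0.157   0.1378] toolx [-0.231  0.973  0.001] z [-0.023 -0.005 -1.   ] F [ 0.2  0.2 -1.3] T [ 0.03 -0.02  0.  ] w 0.009144945509964086 j [-0.264  0.487  0.116  1.222 -0.011 -0.497]
cam [ 0.50309322 -0.17326935  0.28203049]
plate [[370.0, 307.0], [263.0, 307.0], [259.0, 201.0], [374.0, 201.0]]
post [[316.0, 261.0], [317.0, 256.0]]
slot [[317.0, 289.0]]
```

View pics/w2.png

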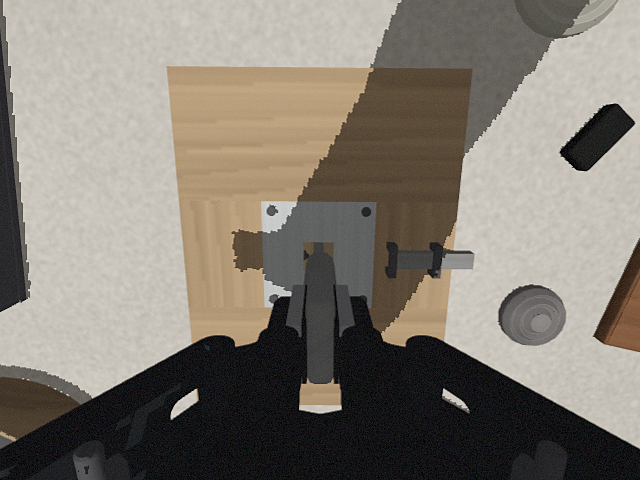

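```bash
cat > ov2.py <<'E'
import sys,pickle; from h import *
def ov(name,off=(0,0),k=(.5702,-.1593),L=.0505,box=(250,190,390,310),f=5):
    c=pickle.load(open('w.pkl','rb')); o=bot.get_obs(); T=R.from_quat(o['tool_rot']).as_matrix(); e=np.array(o['eef_pos'])
    im=cv2.resize(c['color'][box[1]:box[3],box[0]:box[2]],None,fx=f,fy=f,interpolation=cv2.INTER_CUBIC)
    im=cv2.convertScaleAbs(im,alpha=1.7,beta=15)
    def pl(P,col,cl=True): cv2.polylines(im,[((proj(c,P)-box[:2]+.5)*f-.5).round().astype(int)],cl,col,1)
    t=np.linspace(0,6.283,40); ci=np.c_[np.cos(t),np.sin(t),0*t]*.008
    # tool frame: key x = tool y, key y = tool x, key up=-z
    kp=lambda x,y,h: e+T@np.array([y+off[0],x+off[1],L-h])
    pl([kp(a,b,0) for a,b,_ in ci],(0,255,0)); 
    pl([kp(a,b,.085) for a,b in((.016,.005),(.016,-.005),(-.016,-.005),(-.016,.005))],(255,0,255))
    pl([kp(a,b,.051) for a,b in((.016,.005),(.016,-.005),(-.016,-.005),(-.016,.005))],(255,255,0))
    r=R.from_euler('z',.2309).as_matrix(); kk=np.array([*k,.062])
    for s in(.035,.0095): pl([kk+r@[x*s,y*s,0] for x,y in((1,1),(1,-1),(-1,-1),(-1,1))],(0,0,255))
    pl([kk,kk+[0,0,.01]],(0,0,255)); cv2.imwrite('pics/'+name,im)
E
python3 -c "
from ov2 import *
ov('o4.png')"
```

```text
(no output)
```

View pics/o4.png

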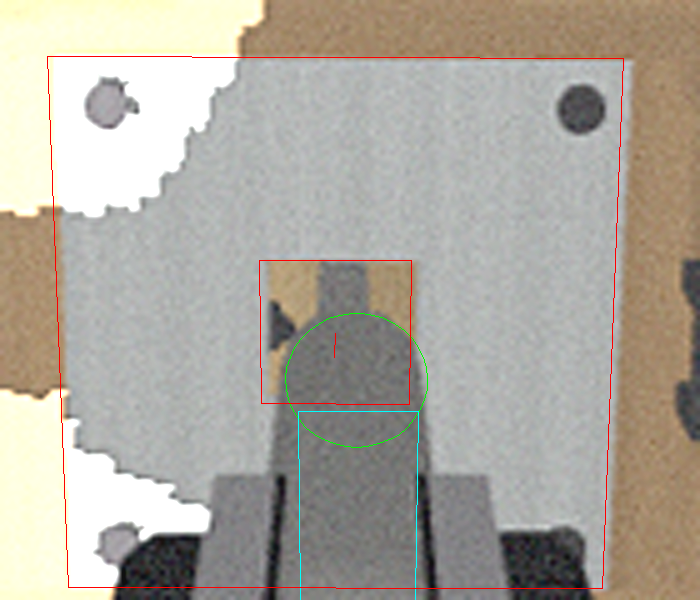

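Request:
{"fn": "play_rows", "kwargs": {
  "deltas": [0, -0.018, 0.05, 0.05, 0, 0, 0, 0, 0, 0, 0, 0, 0, 0, 0]
}}

```text
clock: 6.2
eef_pos: [0.5726, -0.1567, 0.1352]
tool_rot: [0.619, 0.785, -0.009, -0.007]
ft_force: [0.1, -0.8, -1.1]
grip_width: 0.0091
```

```bash
cat >> h.py <<'E'
def rel(x,y,ang=None):
    "report tool-axes shift (units) to put key bottom (50.5mm below TCP along tool z) at x,y"
    o=bot.get_obs(); T=R.from_quat(o['tool_rot']).as_matrix(); e=np.array(o['eef_pos']); b=e+.0505*T[:,2]
    d=T.T@np.array([x-b[0],y-b[1],0]); print('keybot',b.round(4),'units',(d/.06).round(3),'down vec',(T.T@[0,0,-1]).round(3),'ang',np.degrees(np.arctan2(T[1,0],T[0,0])).round(2)); st()
E
python3 -c "
from h import *
tx=np.array([-.231,.973]);ty=np.array([.973,.231])
t=np.array([.5702,-.1593])+.00155*tx+.0008*ty; print(t); rel(*t)"
```

```text
[ 0.57062035 -0.15760705]
keybot [ 0.5715 -0.157   0.0848] units [-0.007 -0.017  0.   ] down vec [-0.     0.022  1.   ] ang 103.45
6.2 [ 0.5726 -0.1567  0.1352] toolx [-0.233  0.973  0.   ] z [-0.022 -0.005 -1.   ] F [ 0.1 -0.8 -1.1] T [-0.02  0.02  0.01] w 0.009080667020640667 j [-0.262  0.494  0.122  1.218 -0.01  -0.496]
```

Request:
{"fn": "play_rows", "kwargs": {
  "deltas": [0, -0.007, -0.015, 0.05, 0.2, 0, 0, 0.002, 0.1, 0, 0, 0, 0.002, 0.1, 0, 0, 0, 0.002, 0.1, 0, 0, 0, 0, 0, 0]
}}

```text
clock: 6.82
eef_pos: [0.5712, -0.1575, 0.1124]
tool_rot: [0.621, 0.784, -0.009, -0.007]
ft_force: [-0.5, -0.3, -1.1]
grip_width: 0.0095
```

```bash
python3 -c "
from h import *
rel(.5706,-.1576)"
```

```text
keybot [ 0.57   -0.1578  0.0619] units [ 0.001  0.01  -0.   ] down vec [-0.     0.023  1.   ] ang 103.22
6.83 [ 0.5712 -0.1575  0.1124] toolx [-0.229  0.974  0.   ] z [-0.023 -0.005 -1.   ] F [-0.5 -0.3 -1.1] T [-0.04 -0.   -0.02] w 0.009531828842308344 j [-0.264  0.51   0.085  1.167 -0.011 -0.494]
```

Request:
{"fn": "play_rows", "kwargs": {
  "deltas": [0, 0, 0.012, 0.1, 0, 0, 0, 0.003, 0.1, 0, 0, 0, 0.003, 0.1, 0, 0, 0, 0.003, 0.1, 0, 0, 0, 0, 0, 0]
}}

```text
clock: 7.45
eef_pos: [0.5719, -0.1573, 0.0865]
tool_rot: [0.621, 0.784, -0.009, -0.007]
ft_force: [-1.0, 1.4, -1.4]
grip_width: 0.0095
```

```bash
python3 -c "
from h import *
rel(.5706,-.1576)"
```

```text
keybot [ 0.5708 -0.1575  0.036 ] units [-0.    -0.003  0.   ] down vec [-0.001  0.023  1.   ] ang 103.22
7.45 [ 0.5719 -0.1573  0.0865] toolx [-0.229  0.973  0.001] z [-0.023 -0.005 -1.   ] F [-1.   1.4 -1.4] T [ 0.02 -0.02 -0.03] w 0.009489830567699342 j [-0.263  0.534  0.052  1.11  -0.011 -0.494]
```

Going in smoothly. The last 6 mm to the floor.

Request:
{"fn": "play_rows", "kwargs": {
  "deltas": [0, 0, 0, 0.07, 0, 0, 0, 0, 0.04, 0, 0, 0, 0, 0.02, 0, 0, 0, 0, 0, 0]
}}

```text
clock: 7.95
eef_pos: [0.5722, -0.1574, 0.0809]
tool_rot: [0.621, 0.784, -0.008, -0.006]
ft_force: [0.6, -0.2, -1.1]
grip_width: 0.0092
```

```bash
python3 -c "
from h import *
rel(.5706,-.1576)"
```

```text
keybot [ 0.5712 -0.1577  0.0304] units [ 0.004 -0.009  0.   ] down vec [0.001 0.021 1.   ] ang 103.22
7.95 [ 0.5722 -0.1574  0.0809] toolx [-0.229  0.973 -0.001] z [-0.021 -0.005 -1.   ] F [ 0.6 -0.2 -1.1] T [-0.01 -0.04  0.08] w 0.00919870899220748 j [-0.263  0.538  0.043  1.095 -0.011 -0.494]
```

Request:
{"fn": "play_rows", "kwargs": {
  "deltas": [0, 0, 0, 0.02, 0, 0, 0, 0, 0.01, 8, 0, 0, 0, 0, 8, 0, 0, 0, 0, 8, 0, 0, 0, 0, 8, 0, 0, 0, 0, 6, 0, 0, 0, 0, 5, 0, 0, 0, 0, 5, 0, 0, 0, 0, 0]
}}

```text
clock: 9.07
eef_pos: [0.5732, -0.1572, 0.0805]
tool_rot: [0.892, 0.452, -0.009, -0.002]
ft_force: [-0.9, -0.0, 1.4]
grip_width: 0.009
```

```bash
python3 -c "
from h import *
rel(.5706,-.1576)"
```

```text
keybot [ 0.5723 -0.1575  0.03  ] units [-0.018 -0.021  0.001] down vec [0.014 0.011 1.   ] ang 53.75
9.07 [ 0.5732 -0.1572  0.0805] toolx [ 0.591  0.806 -0.014] z [-0.018 -0.005 -1.   ] F [-0.9 -0.   1.4] T [ 0.13  0.19 -0.03] w 0.00898949033618834 j [-0.263  0.538  0.042  1.091 -0.009  0.37 ]
```

Request:
{"fn": "play_rows", "kwargs": {
  "deltas": [0, 0, 0, 0, 8, 0, 0, 0, 0, 8, 0, 0, 0, 0, 7, 0, 0, 0, 0, 6, 0, 0, 0, 0, 4, 0, 0, 0, 0, 0]
}}

```text
clock: 9.82
eef_pos: [0.573, -0.1582, 0.0806]
tool_rot: [0.984, 0.176, -0.009, 0.002]
ft_force: [-0.5, -0.0, 0.3]
grip_width: 0.0095
```

```bash
python3 -c "
from h import *
rel(.5706,-.1576)"; python3 w.py w3.png
```

```text
keybot [ 0.5721 -0.1585  0.0301] units [-0.019 -0.023  0.   ] down vec [ 0.019 -0.     1.   ] ang 20.23
9.82 [ 0.573  -0.1582  0.0806] toolx [ 0.938  0.346 -0.019] z [-0.018 -0.007 -1.   ] F [-0.5 -0.   0.3] T [0.06 0.11 0.05] w 0.009535466956137717 j [-0.264  0.537  0.042  1.091 -0.011  0.954]
9.88 [ 0.573  -0.1582  0.0806] toolx [ 0.938  0.346 -0.019] z [-0.018 -0.007 -1.   ] F [-0.5 -0.4  1.9] T [ 0.07  0.15 -0.01] w 0.008906320366366178 j [-0.264  0.537  0.042  1.091 -0.011  0.954]
cam [ 0.55063239 -0.09217863  0.22310944]
```

View pics/w3.png

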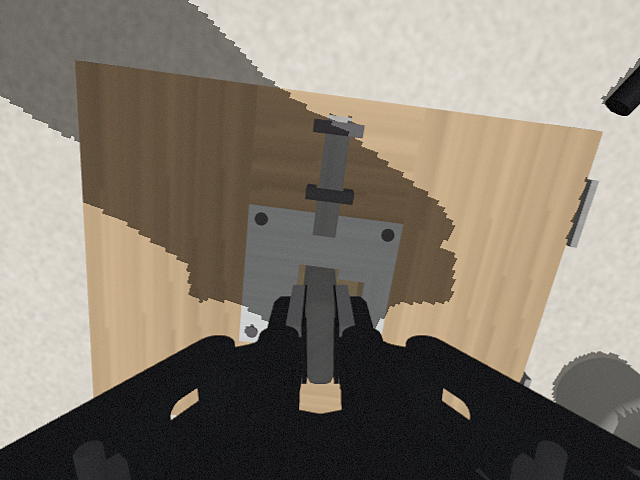

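Request:
{"fn": "play_rows", "kwargs": {
  "deltas": [0, 0, 0, 0, 4, 0, 0, 0, 0, 0, 0.4, 0, 0, 0, 0, 0.4, 0, 0, 0, 0, 0.4, 0, 0, 0, 0, 0.4, 0, 0, -0.2, 0, 0.4, 0, 0, -0.5, 0, 0.4, 0, 0, -0.6, 0, 0.4, 0, 0, -0.6, 0, 0.4, 0, -0.8, 0, 0, 0.4, 0, -0.8, 0, 0, 0.4, 0, 0, 0, 0]
}}

```text
clock: 11.38
eef_pos: [0.549, -0.0638, 0.203]
tool_rot: [0.99, 0.144, -0.006, 0.003]
ft_force: [0.3, 0.0, 1.0]
grip_width: 0.0342
```

```bash
python3 - <<'E'
from h import *; st()
c=cam('top'); a=c['color'][170:330,370:500]; s=cam('side')['color'][160:360,220:520]
o=np.zeros((600,800,3),np.uint8); o[:480,:390]=cv2.resize(a,None,fx=3,fy=3,interpolation=cv2.INTER_CUBIC); b=cv2.resize(s,(405,270)); o[:270,392:797]=b
o[275:275+160,392:792]=cv2.resize(c['color'][215:295,160:360],None,fx=2,fy=2)
cv2.imwrite('pics/f.png',o[:480])
E
```

```text
11.38 [ 0.549  -0.0638  0.203 ] toolx [ 0.959  0.285 -0.013] z [-0.011 -0.007 -1.   ] F [0.3 0.  1. ] T [-0.04  0.   -0.02] w 0.034173905032916015 j [-0.111  0.366  0.105  1.32  -0.008  1.171]
```

View pics/f.png

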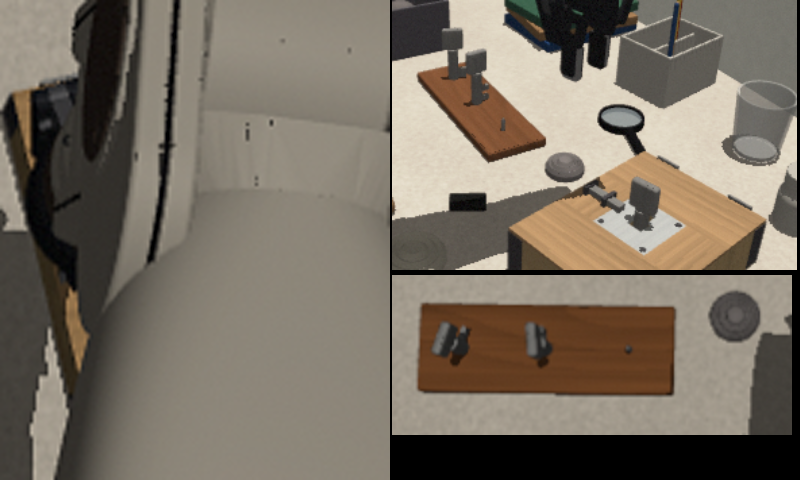

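```bash
python3 -c "
from h import *
print(ticket.job_done()); st()"
```

```text
the job is handed in; nothing more can be done
None
the job is handed in; nothing more can be done
```

The first key I tried, from the right peg (key_a, judging by its tooth height), turned out to be the right one, and the job is handed in. I put it in the lock and lowered it to about 32 mm below the plate. It then turned clockwise about 83° (1.45 rad) with no resistance, past where the ward would block a wrong key.

- **Bolt:** the close wrist picture showed it drawn in towards the lock by about its full travel.
- **After release:** I nudged the key about 4° further before letting go. The side picture shows it upright in the lock with the gripper clear of it.
- **Other keys:** the left and middle keys were not touched and stand on their pegs.
- **Other things on the table:** I saw no sign of contact. In the last pictures, those in view were where they had been.

The job took about 11.4 s of robot time, and no force reading between moves was more than about 2 N.

- **Top camera blocked:** in the last top picture the arm covered the box, so the final angle of the released key comes from the tool angle and the side view only.
- **Camera disagreement:** the wrist and top cameras differed by about 1 mm on the keyhole position. I used the wrist camera.
- **Tool tilt:** the tool was tilted about 0.02 rad while inserting, well under the 0.15 rad limit.

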